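Unfold the vice crank and clamp the V-block

ROBOT

A 6-joint arm with a two-finger parallel gripper is mounted at the origin on a cart in front of the work surface, level with it; the furniture and walls round the work are solid. World frame = base frame: x ahead of the robot, y to its left, z up, the work surface at z = 0. Lengths are in m, angles in degrees, forces in N, time in s.
With the tool pointing down it reaches from about 0.35 to 0.875 m from the base axis. Payload 4.2 kg.
Tool frame: the origin (TCP) lies midway between the tips of the shut fingers; the grasp point (between the pads) lies 19 mm behind it; z points along the fingers, y is the line along which they close (so a half turn about z gives the same grasp; the last joint's range is limited). The gripper opens to 87 mm and grips with 3 to 60 N. Pads are 19 mm wide; open, the fingers measure 117 mm over their backs; the gripper's body (75 mm by 190 mm) begins 51 mm behind the grasp point.
Start: joints at [14.817, 22.042, 0.453, 0, -68.411, -14.817], TCP at [0.625, 0, 0.223] pointing down, gripper open.
Joint ranges: [-179.83, 179.83], [-69.29, 118.12], [-61.27, 80.66], [-181.25, 117.63], [-171.15, -9.14], [-177.46, 177.46]. Speed limits (degrees/s): [159.86, 159.86, 180, 180, 180, 180].

INTERFACE

Orientations are given as a 3x3 rotation matrix whose columns are the frame's x, y, z axes.
In Python, from station import sensors, eyes, workorder gives the robot as it stands.
- The arm moves only by the shell command python3 -m handwheel 'ROWS'. ROWS is 1 to 8 rows, parted by a bar, with the numbers parted by spaces; each row has 7 numbers: the opening from 0.0 (shut) to 1.0 (fully open), then dx, dy, dz in a scale on which 1.0 is 0.8 m, then a rotation vector rx, ry, rz in normalised numbers (1 is 90 degrees); each row is the pose to reach, as a shift and turn from the pose commanded when the command began, along the tool's axes at that moment; what a row does not reach only later rows make up. A row lasts 1/10 s, in which the tool goes at most 0.05 m and 8.59 degrees, less where a joint would pass 70% of its speed; a pose out of reach is approached as far as the arm can. The fingers move at their own pace and stop on an object; the grip force is fixed at half the most. Time passes only in rows, so rows that do not move let the fingers close. It prints the time, the measured TCP pose, the force, the opening and the grip force at its end. No shift or turn number may pass 1 either way. Input that does not fit is refused with a message, and nothing moves.
- sensors.sense(): the state, without advancing time (a new reading comes with each control period).
- eyes.capture(name): name is "scene" or "side" or "wrist"; returns a dict with "pixels" (384x512x3 uint8, red, green, blue), "z_map" (384x512 float32, m along the optical axis (not along the pixel's ray), 0 where there is no reading), "K" (3x3 intrinsics, pixels), "world_from_camera" (4x4, takes a point from camera to world coordinates). Camera axes: x right, y up, looking along -z (the intrinsics and any distortion apply to the point x, -y, -z); pixel columns grow to the right and rows downward; lengths in m; the calibration is good to about 2 mm. A picture is of the moment at which its call begins.
- workorder.finish_job(): hands the job in; it is judged then, once.
The state is a dict: "time_s": time; "joints": joint angles; "joint_velocities": joint speeds; "effort": joint torques, N m; "tcp_pos": TCP position; "ee_rot": TCP orientation; "wrist_force": force on the tool from outside, world axes, zero at the start; "moment": the same for the moment, N m; "gripper_width": opening from 0.0 (shut) to 1.0 (fully open); "gripper_force": force on a finger pad.
Only numpy, scipy, OpenCV 4.12 (cv2) and the standard library are available. Lean on these libraries where they do the work, as an engineer would, in place of code of your own. Each camera call takes 0.05 s, during which the arm holds its last target. There are 200 camera calls.

TASK

Swing the folded handle of the small crank vice up until it stands fully upright, without turning the crank while it is folded. Then crank clockwise (seen from above) until the moving jaw has pushed the V-block against the fixed jaw and clamps it with about 25 N: feel the crank stiffen, do not overtighten, and leave the handle upright. Touch neither the moving jaw nor the block, and leave the small parts beside the vice where they stand.

Things in the scene. Friction and masses are not known exactly. Their poses are not given: they have to be found in the camera images.
- crank_vice: Small grey and steel vice bolted to the table. Bed 90 x 240 x 14 mm; at one end a 76 x 76 mm case, top 60 mm above the table, with a crank on a vertical spindle; two 84 mm wide jaws along the bed. Origin on the table under the spindle; x across the bed, y along it from the case to the fixed jaw, z up. Position and yaw vary.
- spindle_top (a point): Point on the vertical crank axis, 88 mm above the table, level with the top of the crank arm.
- fold_hinge (a point): Point on the pin of the fold hinge at the outer end of the crank arm, 50 mm from the crank axis, 100 mm above the table. The arm is 12 mm wide, 8 mm thick, its top 88 mm above the table; the hinge's clevis is 18 mm wide and rises 6 mm above the pin. The pin is level and square to the arm.
- grip (a point): Point on the handle's axis, 36 mm from the fold hinge. The black round sleeve is 16 mm thick, runs from 10 to 57 mm from the hinge and spins freely on its axis, so a hand holding it need not turn with the crank. Folded, the handle lies level from the hinge inward over the crank axis, 4 mm above the arm, with free space beside it to 25 mm below its axis.
- handle (a joint): Fold angle of the handle, rad: 0 folded flat inward over the arm (as it starts), 1.571 fully upright (a stop). A stiff hinge of 0.12 N m (3 to 4 N at the grip) keeps it where it is left.
- crank (a joint): Crank angle, rad; grows clockwise seen from above, which closes the vice; at 0 the arm points along the vice's -x. Starts at 0 to 1.2. Friction of 0.30 N m (about 6 N sideways at the upright handle) resists turning both ways and holds the clamped jaw once the handle is let go. The block meets both jaws between 3.7 and 5.3 rad.
- moving_jaw: Moving jaw, 84 mm wide, 34 mm high; origin under its middle, face of its rubber pad 11 mm from there toward the fixed jaw. A rack drives it 8 mm per rad of crank. Each newton of jaw force needs 0.16 N more push at the upright handle (25 N: 4 N more). Pushing the block alone takes 3 to 6 N; with both jaws touching, the force rises by 25 N within 0.2 to 0.3 rad.
- vee_block: Steel V-block, 38 mm between the jaws, 50 mm across, 40 mm high, 0.7 kg, groove upward, loose on the bed (14 mm above the table), 4 to 22 mm short of the fixed jaw, which is bolted at a different place each time, its flat face 139 to 151 mm from the crank axis. Origin: centre of its underside; its x axis points along the bed.
- bush: Bystander: flanged bronze bush, 39 mm wide, 40 mm high, standing beside the vice; origin centre of its underside.
- bolt: Bystander: hexagon bolt 42 mm high standing on its 24 mm head beside the vice; origin centre of its underside.
- collet_nut: Bystander: slotted ring nut, 41 mm wide, 19 mm high, lying beside the crank case; origin centre of its underside.
There are look-alikes about, which are no part of the job. What is shaped like the vee_block but green or yellow is not meant.

How it is judged (in metres and radians):
On the way, in this order (a step that is already met when the one before it is completed fails the run):
1. the handle is swung fully upright (beyond 1.4 rad) with the crank still where it was (hinge within 15 mm) (value of joint handle above 1.4 rad and distance of fold_hinge from where it was at the start of the episode below 0.015 m), for 0.1 s.
2. the crank has pushed the block against the fixed jaw and clamps it there: the moving jaw presses it with more than 10 N (pushing it along takes at most 6 N), the handle upright (beyond 1.2 rad) (contact force between moving_jaw and vee_block above 10 N and value of joint handle above 1.2 rad), for 0.2 s.
At the end, for the whole second after the job is handed in: The V-block sits flat on the bed (within 4 mm and 0.06 rad), at rest, clamped against the fixed jaw, the moving jaw pressing it with 10 to 40 N; the handle stands up (beyond 1.2 rad) and the crank is at rest (all of step 2 and contact force between moving_jaw and vee_block below 40 N and height (world z) of vee_block below 0.018 m and angle between vee_block's own z axis and vertical below 0.06 rad and linear speed of vee_block below 0.01 m/s and velocity of joint crank between -0.05 and 0.05 rad/s); the robot touches nothing.
It fails at once if the crank is turned (hinge moved over 15 mm) with the handle not up (below 1.0 rad) (value of joint handle below 1 rad and distance of fold_hinge from where it was at the start of the episode above 0.015 m).
It fails at once if the block is overtightened: the moving jaw presses it with more than 45 N (contact force between moving_jaw and vee_block above 45 N).
It fails at once if the robot pushes the block or the moving jaw (over 3 N) (contact force between any of the arm, the fingers and vee_block above 3 N or contact force between any of the arm, the fingers and moving_jaw above 3 N).
It fails at once if a bystander (bush, bolt, ring nut) is moved more than 20 mm (distance of any of bush, bolt, collet_nut from where it was at the start of the episode above 0.02 m).
It also fails if it takes over 67 s, if anything falls off the work surface, if the arm or the gripper's body presses on something with over 40 N, if the wrist force passes 120 N, or if a joint passes its speed limit or range.

## Working session

There is one attempt and no reset: what is moved stays moved. The work goes in short steps, Python scripts to look and compute and a shell command to move; the robot and the scene stay as the last step left them, time stands still between calls to the robot, and variables do not carry over. Pictures are saved under pics/ and viewed, at most 10 in all, crops included, and the job is handed in when it is done.

```bash
mkdir -p pics; ls; cat > h.py <<'E'
import numpy as np, cv2
from station import sensors, eyes, workorder
def cap(n):
    c=eyes.capture(n); np.savez(f'/tmp/{n}.npz',**c); return c
def cloud(c):
    K=c['K'];z=c['z_map'];v,u=np.mgrid[:z.shape[0],:z.shape[1]]
    p=np.stack([(u-K[0,2])/K[0,0]*z,-(v-K[1,2])/K[1,1]*z,-z],-1)
    T=c['world_from_camera'];w=p@T[:3,:3].T+T[:3,3];w[z==0]=np.nan;return w
E
python3 - <<'E'
from h import *
ims=[]
for n in ['scene','side']:
    c=cap(n);ims.append(c['pixels'][:,:,::-1]);print(n,c['K'].tolist(),c['world_from_camera'].round(3).tolist(),(c['z_map']==0).mean(), [k for k in c])
for n,i in zip(['scene','side'],ims): cv2.imwrite(f'pics/{n}.png',i)
s=sensors.sense();print(s)
E
```

```text
pics
scene [[347.02373558941747, 0.0, 252.970904130024], [0.0, 347.02373558941747, 185.96726378593775], [0.0, 0.0, 1.0]] [[0.889, 0.164, -0.427, 0.211], [-0.457, 0.351, -0.817, -0.702], [0.016, 0.922, 0.387, 0.432], [0.0, 0.0, 0.0, 1.0]] 0.125732421875 ['pixels', 'z_map', 'K', 'world_from_camera']
side [[393.2740208967575, 0.0, 257.2241022947815], [0.0, 393.2740208967575, 188.2117573061587], [0.0, 0.0, 1.0]] [[-0.999, -0.006, 0.034, 0.588], [0.031, -0.581, 0.813, 0.741], [0.015, 0.814, 0.581, 0.594], [0.0, 0.0, 0.0, 1.0]] 0.0038909912109375 ['pixels', 'z_map', 'K', 'world_from_camera']
{'time_s': 0.1, 'joints': array([ 1.48154083e+01,  2.20857399e+01,  3.88376902e-01, -2.72152737e-02,
       -6.84117004e+01, -1.48174441e+01]), 'joint_velocities': array([ 0.04110983, -0.08926558,  0.18673367,  0.04703651, -0.06203851,
        0.09333643]), 'effort': array([ 1.65357815e-04, -3.91689312e+01,  1.87934643e+01,  4.23187181e+00,
        1.34990664e-02, -6.93199490e-05]), 'tcp_pos': array([6.24459565e-01, 1.37338958e-05, 2.21575816e-01]), 'ee_rot': array([[-2.10660675e-04, -9.99998070e-01, -1.95313270e-03],
       [-9.99999976e-01,  2.10777752e-04, -5.97373362e-05],
       [ 6.01488979e-05,  1.95312007e-03, -9.99998091e-01]]), 'wrist_force': array([-0.28403996,  0.32240122, -0.17556831]), 'moment': array([-0.00764866,  0.01131004,  0.00400035]), 'gripper_force': 0.0, 'gripper_width': 1.0018859043521227}
```

View pics/scene.png

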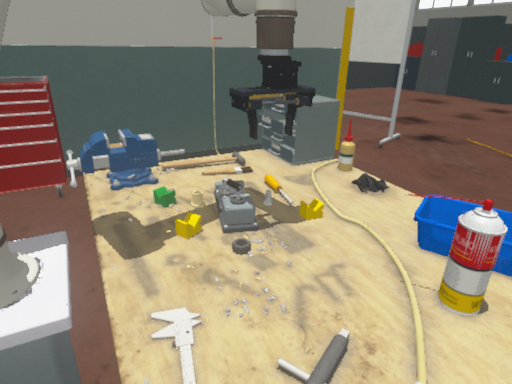

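View pics/side.png

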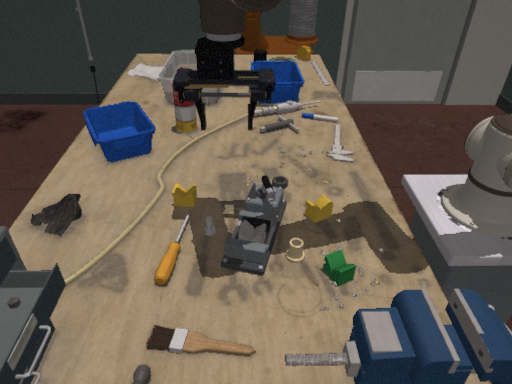

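The scene view shows the small grey vice at about (236,207) and in the side view at about (260,222), with its case and crank at the far end, near (266,190) in side. 

Look-alikes:
- **Vice:** the big blue vice (scene 120,155) is not the one; the small grey vice is.
- **V-block:** the green block (scene 165,197; side 339,267) and the yellow blocks (scene 189,225 and 312,209; side 185,195 and 319,208) are not meant. The grey V-block between the jaws is.
- **Handle:** the loose grey crank handle at scene (330,355) is not the one.

Next I'll check this in a close crop.

```bash
python3 - <<'E'
from h import *
a=np.load('/tmp/scene.npz');b=np.load('/tmp/side.npz')
A=cv2.resize(a['pixels'][170:260,185:275],(400,400),interpolation=cv2.INTER_CUBIC)
B=cv2.resize(b['pixels'][170:280,215:325],(400,400),interpolation=cv2.INTER_CUBIC)
cv2.imwrite('pics/crop.png',np.hstack([A,B])[:,:,::-1])
w=cloud(b)
x0=w[170:280,215:325].reshape(-1,3)
for lo,hi in [(.008,.02),(.04,.05),(.05,.07),(.075,.093),(.093,.12)]:
    m=(x0[:,2]>lo)&(x0[:,2]<hi);p=x0[m]
    if len(p)>5:
        r=cv2.minAreaRect((p[:,:2]*1000).astype(np.float32));print(lo,hi,len(p),p.mean(0).round(4),r)
E
```

```text
0.008 0.02 1062 [0.5388 0.1106 0.0139] ((524.777587890625, 43.0911865234375), (339.35992431640625, 241.27357482910156), 80.2934799194336)
0.04 0.05 1140 [0.5661 0.122  0.046 ] ((518.6893310546875, 79.77825164794922), (251.92161560058594, 158.0092010498047), 65.56356048583984)
0.05 0.07 710 [0.5505 0.0477 0.0578] ((559.4896240234375, 77.40583801269531), (207.21714782714844, 75.81392669677734), 73.38053131103516)
0.075 0.093 76 [0.5338 0.056  0.0858] ((540.0549926757812, 42.80021667480469), (17.01881980895996, 61.37734603881836), 21.723087310791016)
0.093 0.12 163 [0.5355 0.0469 0.104 ] ((535.9669799804688, 40.61395263671875), (19.312152862548828, 61.35246276855469), 10.319893836975098)
```

View pics/crop.png

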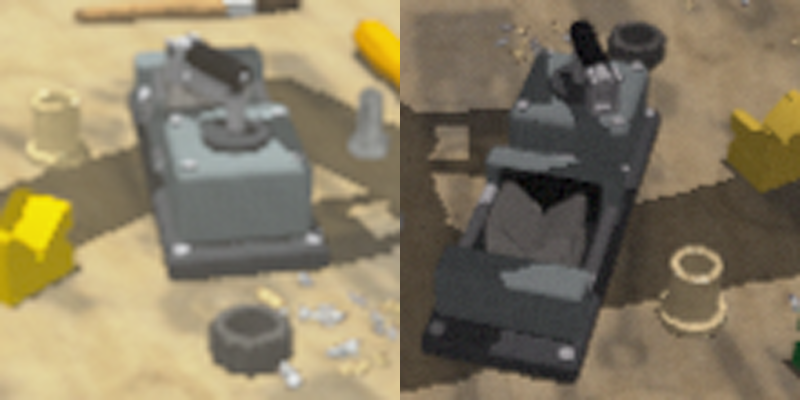

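The crop confirms the choice: the grey V-block sits between the jaws (crop 535,225). The clevis is at crop (600,85), which is side pixel ≈(270,193). The black sleeve runs inward to crop (587,40), and the ring nut stands beside the case.

```bash
python3 - <<'E'
from h import *
c=cap('wrist');cv2.imwrite('pics/w0.png',c['pixels'][:,:,::-1])
print(c['world_from_camera'].round(3).tolist(),c['K'].tolist())
P=[]
for n in ['scene','side','wrist']:
    c=np.load(f'/tmp/{n}.npz');w=cloud(c);pix=c['pixels'].astype(int)
    ok=(abs(w[...,0]-.55)<.13)&(abs(w[...,1]-.1)<.17)
    # case top: largest component at z .057-.063
    m=(ok&(w[...,2]>.055)&(w[...,2]<.064)).astype(np.uint8)
    k,l,st,_=cv2.connectedComponentsWithStats(m);i=1+st[1:,4].argmax();p=w[l==i]
    print(n,'case',st[i,4],p.mean(0).round(4),cv2.minAreaRect((p[:,:2]*1000).astype(np.float32)))
    m=ok&(w[...,2]>.088)&(w[...,2]<.125)&(abs(w[...,1]-.045)<.08)
    dark=m&(pix.max(2)<50); p=w[dark]; q=w[m&~dark]
    if len(p)>5:
        mu=p[:,:2].mean(0);d=np.linalg.svd(p[:,:2]-mu)[2][0];print('sleeve',len(p),p.min(0).round(3),p.max(0).round(3),mu.round(4),d.round(3),'rest',len(q),q.mean(0).round(4) if len(q) else'')
E
```

```text
[[-1.0, -0.001, 0.003, 0.624], [-0.0, -0.957, -0.289, -0.079], [0.003, -0.289, 0.957, 0.384], [0.0, 0.0, 0.0, 1.0]] [[342.6666906578121, 0.0, 249.1436682841809], [0.0, 342.6666906578121, 191.60525906201502], [0.0, 0.0, 1.0]]
scene case 329 [0.5345 0.001  0.0603] ((538.6210327148438, 9.583885192871094), (74.97835540771484, 73.11233520507812), 75.61909484863281)
side case 412 [0.5442 0.0243 0.0592] ((541.208984375, 15.513809204101562), (77.49674224853516, 75.76231384277344), 72.65098571777344)
sleeve 77 [0.529 0.012 0.089] [0.548 0.054 0.109] [0.5398 0.0321] [-0.235  0.972] rest 105 [0.532  0.0602 0.1   ]
wrist case 3739 [0.5454 0.0052 0.0596] ((542.2492065429688, 12.21002197265625), (75.59529113769531, 74.55500030517578), 73.47871398925781)
sleeve 589 [0.529 0.005 0.096] [0.549 0.043 0.109] [0.5413 0.0225] [-0.205  0.979] rest 156 [0.5394 0.0159 0.1036]
```

View pics/w0.png

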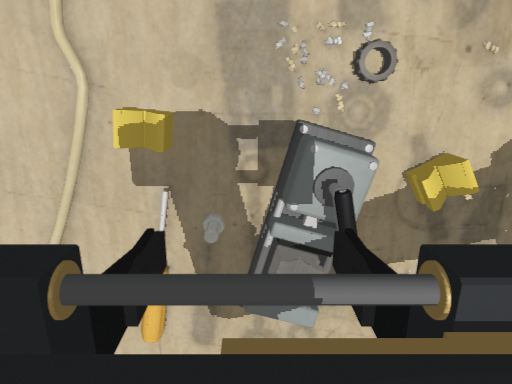

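The wrist view shows the case at (330,180), the spindle boss at (333,185) and the handle from (342,195) down under the gripper rod. The three views agree on case centre ≈(0.542,0.012), vice yaw ≈ -16.5° and hinge ≈(0.531,0.061), so the crank is at about 1.06 rad. I'll move past the hinge, turn the tool into line with the handle and measure from close by.

The manual's scale: shifts go in shares of 0.8 m and turns go in shares of 90 degrees. Converting my numbers, -0.1 m is -0.125, 0.0855 m is 0.1069, -12.7 degrees is -0.1411.

```bash
python3 -m handwheel '1 -0.0313 0.0263 0 0 0 -0.0356 | 1 -0.0625 0.0525 0 0 0 -0.0711 | 1 -0.0938 0.08 0 0 0 -0.1056 | 1 -0.125 0.1069 0 0 0 -0.1411 | 1 -0.125 0.1069 0 0 0 -0.1411 | 1 -0.125 0.1069 0 0 0 -0.1411'
python3 - <<'E'
from h import *
c=cap('wrist');cv2.imwrite('pics/w1.png',c['pixels'][:,:,::-1])
w=cloud(c);pix=c['pixels'].astype(int)
def rect(m):
    k,l,st,_=cv2.connectedComponentsWithStats(m.astype(np.uint8));i=1+st[1:,4].argmax();p=w[l==i]
    return st[i],p.mean(0).round(4),cv2.minAreaRect((p[:,:2]*1000).astype(np.float32))
ok=(abs(w[...,0]-.54)<.08)&(abs(w[...,1]-.04)<.1)
print('case',rect(ok&(w[...,2]>.055)&(w[...,2]<.064)))
print('all hi',rect(ok&(w[...,2]>.092)&(w[...,2]<.112)))
print('sleeve',rect(ok&(w[...,2]>.098)&(w[...,2]<.112)&(pix.max(2)<60)))
print('arm+',rect(ok&(w[...,2]>.075)&(w[...,2]<.115)))
s=sensors.sense();print(s['tcp_pos'],s['wrist_force'],s['ee_rot'].round(3).tolist())
E
```

```text
time_s: 0.75
tcp_pos: [0.5392, 0.1005, 0.2227]
ee_rot: [[0.221, -0.975, 0.0], [-0.975, -0.221, 0.0], [0.0, -0.0, -1.0]]
wrist_force: [-0.0, -0.7, -0.0]
gripper_width: 1.002
gripper_force: 0.0
case (array([ 215,   22,  107,  112, 4888], dtype=int32), array([0.5433, 0.0082, 0.0595]), ((541.62890625, 12.760120391845703), (75.55463409423828, 75.50955200195312), 73.97106170654297))
all hi (array([ 255,   68,   27,   84, 1626], dtype=int32), array([0.537 , 0.0361, 0.1054]), ((537.1812744140625, 36.94583511352539), (21.60330581665039, 64.64676666259766), 12.991528511047363))
sleeve (array([ 259,   69,   21,   62, 1003], dtype=int32), array([0.5392, 0.0282, 0.1059]), ((538.4971313476562, 28.83263397216797), (15.526899337768555, 46.60968017578125), 11.914009094238281))
arm+ (array([ 255,   68,   27,   84, 1648], dtype=int32), array([0.537 , 0.0364, 0.1051]), ((537.1779174804688, 36.96017837524414), (21.60330581665039, 64.67620086669922), 12.991528511047363))
[0.53958488 0.10007917 0.22255169] [ 0.53812455  0.75069454 -0.63169273] [[0.22, -0.976, 0.0], [-0.976, -0.22, -0.0], [0.0, -0.0, -1.0]]
```

View pics/w1.png

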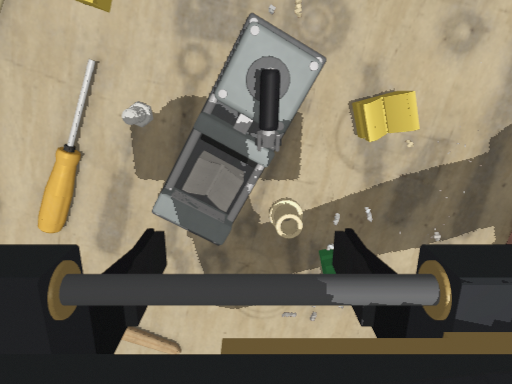

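The close view shows the sleeve from (268,70) to (268,130) and the clevis at (268,138). This puts spindle at ≈(0.5416,0.0127), the hinge at ≈(0.5314,0.0616) and the grip at ≈(0.5388,0.0264), with the crank at ≈1.08 rad. Next I'll go over the grip, descend and close.

To row units: 0.138 m is 0.1725, 0.017 m is 0.0213.

```bash
python3 -m handwheel '1 0.0375 0.0088 0.025 0 0 0 | 1 0.09 0.0213 0.0625 0 0 0 | 1 0.09 0.0213 0.1 0 0 0 | 1 0.09 0.0213 0.1375 0 0 0 | 1 0.09 0.0213 0.1625 0 0 0 | 1 0.09 0.0213 0.1725 0 0 0 | 1 0.09 0.0213 0.1725 0 0 0' && python3 -m handwheel '0.4 0 0 0 0 0 0 | 0.3 0 0 0 0 0 0 | 0.25 0 0 0 0 0 0 | 0.25 0 0 0 0 0 0 | 0.25 0 0 0 0 0 0'
```

```text
time_s: 1.5
tcp_pos: [0.5385, 0.0252, 0.0834]
ee_rot: [[0.219, -0.976, -0.002], [-0.976, -0.219, -0.001], [0.0, 0.003, -1.0]]
wrist_force: [-0.8, 0.2, 0.1]
gripper_width: 0.998
gripper_force: 0.0
time_s: 2.0
tcp_pos: [0.5389, 0.0262, 0.085]
ee_rot: [[0.22, -0.975, 0.001], [-0.975, -0.22, 0.0], [-0.0, -0.001, -1.0]]
wrist_force: [-0.0, -0.0, 0.1]
gripper_width: 0.63
gripper_force: 0.0
```

```bash
python3 -m handwheel '0 0 0 0 0 0 0 | 0 0 0 0 0 0 0 | 0 0 0 0 0 0 0 | 0 0 0 0 0 0 0 | 0 0 0 0 0 0 0 | 0 0 0 0 0 0 0 | 0 0 0 0 0 0 0 | 0 0 0 0 0 0 0'
```

```text
time_s: 2.8
tcp_pos: [0.5395, 0.0262, 0.0847]
ee_rot: [[0.22, -0.976, 0.002], [-0.976, -0.22, 0.0], [0.0, -0.002, -1.0]]
wrist_force: [2.3, -0.1, -2.1]
gripper_width: 0.17
gripper_force: 30.0
```

To row units: -0.018 m is -0.0225, -0.0093 m is -0.0116.

```bash
python3 -m handwheel '0 -0.0004 0 -0.0059 0 0 0 | 0 -0.0015 0 -0.0116 0 0 0 | 0 -0.0034 0 -0.0173 0 0 0 | 0 -0.006 0 -0.0225 0 0 0 | 0 -0.006 0 -0.0225 0 0 0'
```

```text
time_s: 3.3
tcp_pos: [0.5385, 0.0308, 0.1022]
ee_rot: [[0.22, -0.976, 0.002], [-0.976, -0.22, 0.0], [0.0, -0.002, -1.0]]
wrist_force: [4.9, -0.8, -5.4]
gripper_width: 0.174
gripper_force: 30.0
```

To row units: -0.0132 m is -0.0165, -0.0075 m is -0.0094.

```bash
python3 -m handwheel '0 -0.0035 -0.0006 -0.0051 0 0 0 | 0 -0.0071 -0.0006 -0.0094 0 0 0 | 0 -0.0118 -0.0006 -0.0133 0 0 0 | 0 -0.0165 -0.0006 -0.0165 0 0 0 | 0 -0.0165 -0.0006 -0.0165 0 0 0'
```

```text
time_s: 3.8
tcp_pos: [0.5361, 0.0426, 0.1155]
ee_rot: [[0.22, -0.975, 0.001], [-0.975, -0.22, -0.002], [0.002, -0.001, -1.0]]
wrist_force: [6.0, -4.4, -4.7]
gripper_width: 0.176
gripper_force: 30.0
```

To row units: -0.018 m is -0.0225, -0.0087 m is -0.0109.

```bash
python3 -m handwheel '0 -0.0053 -0.001 -0.0026 0 0 0 | 0 -0.0109 -0.0015 -0.0045 0 0 0 | 0 -0.0166 -0.0015 -0.0056 0 0 0 | 0 -0.0225 -0.0015 -0.006 0 0 0 | 0 -0.0225 -0.0015 -0.006 0 0 0'
python3 - <<'E'
from h import *
for n in ['side','scene']:
    c=cap(n)
    cv2.imwrite(f'pics/u_{n}.png',0) if 0 else None
a=np.load('/tmp/scene.npz');b=np.load('/tmp/side.npz')
A=cv2.resize(a['pixels'][130:230,190:290],(400,400),interpolation=cv2.INTER_CUBIC)
B=cv2.resize(b['pixels'][120:230,215:325],(400,400),interpolation=cv2.INTER_CUBIC)
cv2.imwrite('pics/crop2.png',np.hstack([A,B])[:,:,::-1])
E
```

```text
time_s: 4.3
tcp_pos: [0.5326, 0.059, 0.1218]
ee_rot: [[0.221, -0.975, -0.0], [-0.975, -0.221, -0.005], [0.005, 0.001, -1.0]]
wrist_force: [3.1, -8.6, 3.0]
gripper_width: 0.177
gripper_force: 30.0
```

View pics/crop2.png

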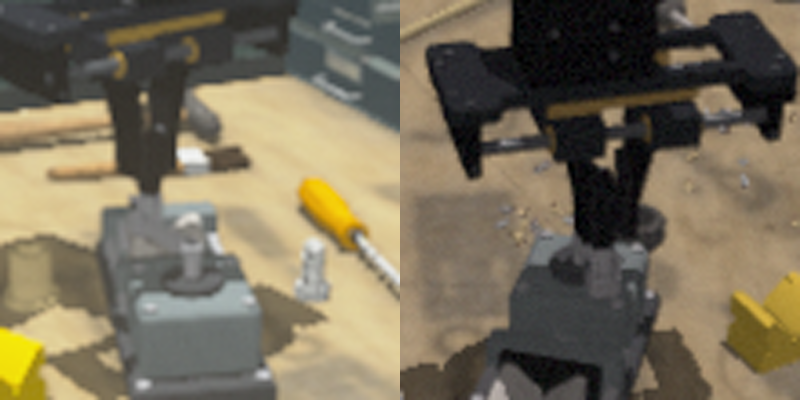

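The crop shows the handle upright between the fingers at crop (148,185) and (600,230). I'll press 3 mm further outward to reach the stop.

To row units: -0.003 m is -0.0038, -0.0015 m is -0.0019.

```bash
python3 -m handwheel '0 -0.0019 -0.0004 0 0 0 0 | 0 -0.0038 -0.0006 0 0 0 0 | 0 -0.0038 -0.0006 0 0 0 0 | 0 -0.0038 -0.0006 0 0 0 0'
```

```text
time_s: 4.8
tcp_pos: [0.5321, 0.0615, 0.122]
ee_rot: [[0.221, -0.975, -0.001], [-0.975, -0.221, -0.005], [0.005, 0.002, -1.0]]
wrist_force: [1.6, -10.9, 4.9]
gripper_width: 0.172
gripper_force: 30.0
```

To row units: -0.002 m is -0.0025, -0.001 m is -0.0013.

```bash
python3 -m handwheel '0 -0.0013 0 0 0 0 0 | 0 -0.0025 0 0 0 0 0 | 0 -0.0025 0 0 0 0 0 | 0 -0.0025 0 0 0 0 0'
```

```text
time_s: 5.2
tcp_pos: [0.5317, 0.0634, 0.1222]
ee_rot: [[0.221, -0.975, -0.001], [-0.975, -0.221, -0.005], [0.005, 0.002, -1.0]]
wrist_force: [1.3, -10.6, 6.4]
gripper_width: 0.172
gripper_force: 30.0
```

To row units: -0.003 m is -0.0038, -0.002 m is -0.0025.

```bash
python3 -m handwheel '0 -0.0013 0 0 0 0 0 | 0 -0.0025 0 0 0 0 0 | 0 -0.0038 0 0 0 0 0 | 0 -0.0038 0 0 0 0 0 | 0 -0.0038 0 0 0 0 0'
```

```text
time_s: 5.7
tcp_pos: [0.5311, 0.0665, 0.1223]
ee_rot: [[0.221, -0.975, -0.001], [-0.975, -0.221, -0.005], [0.005, 0.002, -1.0]]
wrist_force: [1.3, -9.8, 6.6]
gripper_width: 0.174
gripper_force: 30.0
```

To row units: -0.09 m is -0.1125, -0.06 m is -0.075.

```bash
python3 -m handwheel '0.6 0 0 0 0 0 0 | 0.6 0 0 0 0 0 0 | 0.6 0 0 0 0 0 0 | 0.6 0 0 0 0 0 0 | 0.6 0 0 -0.0375 0 0 0 | 0.6 0 0 -0.075 0 0 0 | 0.6 0 0 -0.1125 0 0 0 | 0.6 0 0 -0.1125 0 0 0'
cat > look.py <<'E'
from h import *
import sys
out=[]
for n,(r0,r1,c0,c1) in {'side':(130,230,215,315),'scene':(130,230,190,290)}.items():
    c=cap(n);w=cloud(c);pix=c['pixels'].astype(int)
    out.append(cv2.resize(c['pixels'][r0:r1,c0:c1],(400,400),interpolation=cv2.INTER_CUBIC))
    m=(abs(w[...,0]-.54)<.08)&(abs(w[...,1]-.02)<.09)&(w[...,2]>.092)&(w[...,2]<.165)&(pix.max(2)<70)
    k,l,st,_=cv2.connectedComponentsWithStats(m.astype(np.uint8))
    i=1+st[1:,4].argmax();p=w[l==i];mu=p.mean(0);d=np.linalg.svd(p-mu)[2][0];d*=np.sign(d[2])
    print(n,len(p),mu.round(4),p.min(0).round(3),p.max(0).round(3),'axis',d.round(3))
cv2.imwrite(sys.argv[1],np.hstack(out)[:,:,::-1])
E
python3 look.py pics/up1.png
```

```text
time_s: 6.5
tcp_pos: [0.5337, 0.0705, 0.2151]
ee_rot: [[0.221, -0.975, 0.009], [-0.975, -0.221, 0.003], [-0.0, -0.009, -1.0]]
wrist_force: [0.1, 1.0, 0.8]
gripper_width: 0.597
gripper_force: 0.0
side 164 [0.5325 0.0635 0.136 ] [0.524 0.05  0.111] [0.54  0.07  0.158] axis [ 0.022 -0.165  0.986]
scene 70 [0.5297 0.0508 0.1363] [0.525 0.047 0.114] [0.536 0.055 0.156] axis [ 0.011 -0.105  0.994]
```

View pics/up1.png

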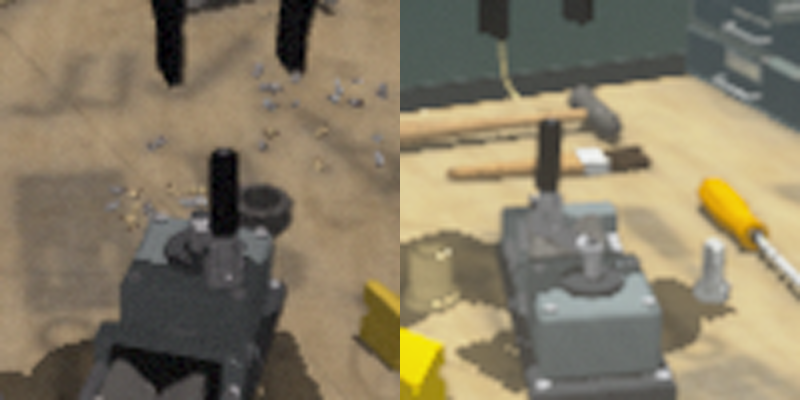

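The handle at crop (222,190) and (547,155) is nearly upright, but it may still lean inward by about 0.1 rad. I'll shut the fingers, go to its inner side and press it outward onto the stop.

To row units: 0.076 m is 0.095, 0.0016 m is 0.002.

```bash
python3 -m handwheel '0 0.025 0.0013 0 0 0 0 | 0 0.05 0.002 0 0 0 0 | 0 0.05 0.002 0 0 0 0 | 0 0.05 0.002 0 0 0 0 | 0 0.05 0.002 0.0375 0 0 0 | 0 0.05 0.002 0.075 0 0 0 | 0 0.05 0.002 0.095 0 0 0 | 0 0.05 0.002 0.095 0 0 0'; python3 -m handwheel '0 -0.0025 0 0 0 0 0 | 0 -0.005 0 0 0 0 0 | 0 -0.0075 0 0 0 0 0 | 0 -0.01 0 0 0 0 0 | 0 -0.0125 0 0 0 0 0 | 0 -0.0125 0 0 0 0 0 | 0 -0.0125 0 0 0 0 0'
```

```text
time_s: 7.4
tcp_pos: [0.5361, 0.0302, 0.1314]
ee_rot: [[0.22, -0.975, -0.007], [-0.975, -0.22, -0.002], [0.0, 0.007, -1.0]]
wrist_force: [0.2, 0.4, 0.3]
gripper_width: 0.019
gripper_force: 0.0
time_s: 8.1
tcp_pos: [0.5365, 0.0397, 0.1349]
ee_rot: [[0.22, -0.976, 0.001], [-0.976, -0.22, 0.0], [0.0, -0.001, -1.0]]
wrist_force: [0.4, -2.1, 1.5]
gripper_width: 0.01
gripper_force: 1.2
```

To row units: -0.003 m is -0.0038, -0.0015 m is -0.0019.

```bash
for i in 1; do python3 -m handwheel '0 -0.0019 0 0 0 0 0 | 0 -0.0038 0 0 0 0 0 | 0 -0.0038 0 0 0 0 0 | 0 -0.0038 0 0 0 0 0'; done; python3 -m handwheel '0 -0.0013 0 0 0 0 0 | 0 -0.0025 0 0 0 0 0 | 0 -0.0025 0 0 0 0 0 | 0 -0.0025 0 0 0 0 0'
```

```text
time_s: 8.5
tcp_pos: [0.5358, 0.0428, 0.1346]
ee_rot: [[0.22, -0.976, 0.0], [-0.976, -0.22, 0.0], [0.0, -0.0, -1.0]]
wrist_force: [-0.1, -2.1, 2.2]
gripper_width: 0.007
gripper_force: 1.4
time_s: 8.9
tcp_pos: [0.5353, 0.0444, 0.1347]
ee_rot: [[0.22, -0.976, 0.0], [-0.976, -0.22, -0.001], [0.001, -0.0, -1.0]]
wrist_force: [2.2, -4.8, 1.8]
gripper_width: 0.008
gripper_force: 2.6
```

To row units: -0.002 m is -0.0025, -0.001 m is -0.0013.

```bash
python3 -m handwheel '0 -0.0013 0 0 0 0 0 | 0 -0.0025 0 0 0 0 0 | 0 -0.0025 0 0 0 0 0 | 0 -0.0025 0 0 0 0 0'
```

```text
time_s: 9.3
tcp_pos: [0.5351, 0.045, 0.1347]
ee_rot: [[0.22, -0.976, 0.0], [-0.976, -0.22, -0.003], [0.003, 0.0, -1.0]]
wrist_force: [4.1, -10.2, 1.8]
gripper_width: 0.0
gripper_force: 5.2
```

Force rose to 10 N with hardly any motion, so the handle is on its stop. Now I'll back off, rise and open.

To row units: -0.08 m is -0.1, 0.012 m is 0.015.

```bash
python3 -m handwheel '0 0.015 0 0 0 0 0 | 0 0.0188 0 -0.025 0 0 0 | 0.3 0.0188 0 -0.075 0 0 0 | 0.5 0.0188 0 -0.1 0 0 0 | 0.5 0.0188 0 -0.1 0 0 0 | 0.5 0.0188 0 -0.1 0 0 0 | 0.5 0.0188 0 -0.1 0 0 0'; python3 - <<'E'
from h import *
s=sensors.sense();d=np.array([.5315,.0618,.119])-s['tcp_pos'];print(s['tcp_pos'],(s['ee_rot'].T@d).round(4))
E
python3 look.py pics/up2.png
```

```text
time_s: 10.0
tcp_pos: [0.5368, 0.0321, 0.2128]
ee_rot: [[0.22, -0.976, -0.004], [-0.976, -0.22, 0.0], [-0.001, 0.003, -1.0]]
wrist_force: [0.3, -0.1, 0.2]
gripper_width: 0.378
gripper_force: 0.0
[0.53680884 0.03210881 0.21277734] [-0.0301 -0.0017  0.0938]
side 152 [0.5312 0.0681 0.1367] [0.523 0.058 0.102] [0.538 0.072 0.159] axis [ 0.015 -0.044  0.999]
scene 72 [0.5289 0.0556 0.1351] [0.524 0.052 0.114] [0.535 0.059 0.157] axis [-0.015  0.007  1.   ]
```

```bash
python3 -m handwheel '0.5 -0.0188 -0.0013 0 0 0 0 | 0.5 -0.0375 -0.0019 0 0 0 0 | 0.5 -0.0375 -0.0019 0.0375 0 0 0 | 0.5 -0.0375 -0.0019 0.075 0 0 0 | 0.4 -0.0375 -0.0019 0.1063 0 0 0 | 0.4 -0.0375 -0.0019 0.1163 0 0 0 | 0.4 -0.0375 -0.0019 0.1163 0 0 0'; python3 -m handwheel '0 0 0 0 0 0 0 | 0 0 0 0 0 0 0 | 0 0 0 0 0 0 0 | 0 0 0 0 0 0 0 | 0 0 0 0 0 0 0 | 0 0 0 0 0 0 0'
```

```text
time_s: 10.8
tcp_pos: [0.5322, 0.0621, 0.1206]
ee_rot: [[0.221, -0.975, -0.002], [-0.975, -0.221, -0.001], [0.001, 0.003, -1.0]]
wrist_force: [0.5, 0.2, 0.2]
gripper_width: 0.408
gripper_force: 0.0
time_s: 11.4
tcp_pos: [0.5325, 0.0614, 0.1226]
ee_rot: [[0.22, -0.976, -0.0], [-0.976, -0.22, -0.0], [0.0, 0.0, -1.0]]
wrist_force: [-4.9, 0.4, 6.3]
gripper_width: 0.173
gripper_force: 30.0
```

To row units: -0.025 m is -0.0313, -0.0211 m is -0.0264.

```bash
cat > ft.py <<'E'
from h import *
s=sensors.sense();S=np.array([.5416,.0127]);d=s['tcp_pos'][:2]-S;r=np.hypot(*d);u=d/r;t=np.array([u[1],-u[0]]);f=s['wrist_force'][:2]
a=102.7-np.degrees(np.arctan2(d[1],d[0]))
print('alpha %.1f crank %.2f r %.1fmm  resist(tan) %.1f  radial(+out) %.1f  Fz %.1f'%(a%360,1.08+np.radians(a%360),r*1000,-f@t,f@u,s['wrist_force'][2]))
E
python3 -m handwheel '0 0.0003 -0.0055 0 0 0 0 | 0 0.001 -0.0109 0 0 0 0 | 0 0.0021 -0.0161 0 0 0 0 | 0 0.0038 -0.0214 0 0 0 0 | 0 0.0059 -0.0264 0 0 0 0 | 0 0.0084 -0.0313 0 0 0 0'; python3 ft.py
python3 -c "
import numpy as np
for a0 in range(30,330,30):
  print(a0,[(round(.05*(np.cos(np.radians(a0))-np.cos(np.radians(a0+k))),4),round(-.05*(np.sin(np.radians(a0+k))-np.sin(np.radians(a0))),4)) for k in range(6,31,6)])"
```

```text
time_s: 12.0
tcp_pos: [0.5574, 0.0603, 0.1225]
ee_rot: [[0.22, -0.976, -0.003], [-0.976, -0.22, -0.001], [-0.0, 0.003, -1.0]]
wrist_force: [-5.8, 1.3, 7.3]
gripper_width: 0.175
gripper_force: 30.0
alpha 31.1 crank 1.62 r 50.1mm  resist(tan) 6.0  radial(+out) -0.6  Fz 7.3
30 [(np.float64(0.0029), np.float64(-0.0044)), (np.float64(0.0061), np.float64(-0.0085)), (np.float64(0.0098), np.float64(-0.0122)), (np.float64(0.0139), np.float64(-0.0155)), (np.float64(0.0183), np.float64(-0.0183))]
60 [(np.float64(0.0047), np.float64(-0.0024)), (np.float64(0.0095), np.float64(-0.0043)), (np.float64(0.0146), np.float64(-0.0056)), (np.float64(0.0198), np.float64(-0.0064)), (np.float64(0.025), np.float64(-0.0067))]
90 [(np.float64(0.0052), np.float64(0.0003)), (np.float64(0.0104), np.float64(0.0011)), (np.float64(0.0155), np.float64(0.0024)), (np.float64(0.0203), np.float64(0.0043)), (np.float64(0.025), np.float64(0.0067))]
120 [(np.float64(0.0044), np.float64(0.0029)), (np.float64(0.0085), np.float64(0.0061)), (np.float64(0.0122), np.float64(0.0098)), (np.float64(0.0155), np.float64(0.0139)), (np.f
[... 657 characters left out ...]
4(-0.0183), np.float64(0.0183))]
240 [(np.float64(-0.0047), np.float64(0.0024)), (np.float64(-0.0095), np.float64(0.0043)), (np.float64(-0.0146), np.float64(0.0056)), (np.float64(-0.0198), np.float64(0.0064)), (np.float64(-0.025), np.float64(0.0067))]
270 [(np.float64(-0.0052), np.float64(-0.0003)), (np.float64(-0.0104), np.float64(-0.0011)), (np.float64(-0.0155), np.float64(-0.0024)), (np.float64(-0.0203), np.float64(-0.0043)), (np.float64(-0.025), np.float64(-0.0067))]
300 [(np.float64(-0.0044), np.float64(-0.0029)), (np.float64(-0.0085), np.float64(-0.0061)), (np.float64(-0.0122), np.float64(-0.0098)), (np.float64(-0.0155), np.float64(-0.0139)), (np.float64(-0.0183), np.float64(-0.0183))]
```

Works as expected: 6.0 N resistance, which is the crank friction, and hardly any radial force. Going on around.

To row units: -0.0183 m is -0.0229, -0.0155 m is -0.0194.

```bash
python3 -m handwheel '0 0.0036 -0.0055 0 0 0 0 | 0 0.0076 -0.0106 0 0 0 0 | 0 0.0123 -0.0153 0 0 0 0 | 0 0.0174 -0.0194 0 0 0 0 | 0 0.0229 -0.0229 0 0 0 0' >/dev/null; python3 ft.py
python3 -m handwheel '0 0.0059 -0.003 0 0 0 0 | 0 0.0119 -0.0054 0 0 0 0 | 0 0.0183 -0.007 0 0 0 0 | 0 0.0248 -0.008 0 0 0 0 | 0 0.0313 -0.0084 0 0 0 0' >/dev/null; python3 ft.py
```

```text
alpha 60.6 crank 2.14 r 50.7mm  resist(tan) 5.8  radial(+out) -3.5  Fz 7.7
alpha 89.4 crank 2.64 r 51.1mm  resist(tan) 6.3  radial(+out) -5.6  Fz 7.6
```

To row units: 0.025 m is 0.0313, 0.0203 m is 0.0254.

```bash
python3 -m handwheel '0 0.0065 0.0016 0 0 0 0 | 0 0.013 0.0026 0 0 0 0 | 0 0.0194 0.0043 0 0 0 0 | 0 0.0254 0.0066 0 0 0 0 | 0 0.0313 0.0096 0 0 0 0' >/dev/null; python3 ft.py
python3 -m handwheel '0 0.0029 0.0018 0 0 0 0 | 0 0.0055 0.0036 0 0 0 0 | 0 0.0081 0.0056 0 0 0 0 | 0 0.0106 0.0076 0 0 0 0' >/dev/null; python3 ft.py
```

```text
alpha 117.4 crank 3.13 r 51.3mm  resist(tan) 7.2  radial(+out) -4.3  Fz 5.2
alpha 128.4 crank 3.32 r 51.3mm  resist(tan) 6.6  radial(+out) -5.1  Fz 4.1
```

To row units: 0.0114 m is 0.0143, 0.0085 m is 0.0106.

```bash
python3 -m handwheel '0 0.0023 0.0039 0 0 0 0 | 0 0.0051 0.0071 0 0 0 0 | 0 0.0079 0.0106 0 0 0 0 | 0 0.0103 0.0143 0 0 0 0 | 0 0.0103 0.0143 0 0 0 0' >/dev/null; python3 ft.py
```

```text
alpha 143.5 crank 3.58 r 51.0mm  resist(tan) 5.5  radial(+out) -1.6  Fz 0.8
```

To row units: 0.0046 m is 0.0058, 0.0025 m is 0.0031.

```bash
python3 -m handwheel '0 0.0016 0.0029 0 0 0 0 | 0 0.0031 0.0058 0 0 0 0' >/dev/null; python3 ft.py;  python3 -m handwheel '0 0.0014 0.003 0 0 0 0 | 0 0.0026 0.006 0 0 0 0' >/dev/null; python3 ft.py
```

```text
alpha 148.5 crank 3.67 r 51.0mm  resist(tan) 7.0  radial(+out) -0.4  Fz -0.3
alpha 154.3 crank 3.77 r 50.9mm  resist(tan) 6.7  radial(+out) 0.4  Fz -1.4
```

To row units: 0.005 m is 0.0063, 0.0025 m is 0.0031.

```bash
python3 -m handwheel '0 0.001 0.0031 0 0 0 0 | 0 0.0019 0.0063 0 0 0 0' >/dev/null; python3 ft.py;  python3 -m handwheel '0 0.0008 0.0033 0 0 0 0 | 0 0.0013 0.0064 0 0 0 0' >/dev/null; python3 ft.py
```

```text
alpha 160.0 crank 3.87 r 50.7mm  resist(tan) 6.8  radial(+out) 1.5  Fz -3.2
alpha 165.8 crank 3.97 r 50.6mm  resist(tan) 7.1  radial(+out) 2.1  Fz -2.7
```

To row units: 0.0052 m is 0.0065, 0.0026 m is 0.0033.

```bash
python3 -m handwheel '0 0.0008 0.0033 0 0 0 0 | 0 0.0013 0.0065 0 0 0 0' >/dev/null; python3 ft.py;  python3 -m handwheel '0 0 0.0033 0 0 0 0 | 0 -0.0001 0.0065 0 0 0 0' >/dev/null; python3 ft.py
```

```text
alpha 172.0 crank 4.08 r 50.6mm  resist(tan) 7.1  radial(+out) 1.9  Fz -3.4
alpha 177.9 crank 4.19 r 50.4mm  resist(tan) 6.6  radial(+out) 2.2  Fz -2.4
```

To row units: 0.0052 m is 0.0065, 0.0026 m is 0.0033.

```bash
python3 -m handwheel '0 0.0003 0.0033 0 0 0 0 | 0 -0.0001 0.0065 0 0 0 0' >/dev/null; python3 ft.py;  python3 -m handwheel '0 -0.0006 0.0033 0 0 0 0 | 0 -0.0015 0.0064 0 0 0 0' >/dev/null; python3 ft.py
```

```text
alpha 183.9 crank 4.29 r 50.4mm  resist(tan) 7.0  radial(+out) 1.4  Fz -2.4
alpha 190.1 crank 4.40 r 50.2mm  resist(tan) 6.1  radial(+out) 2.3  Fz -3.6
```

To row units: 0.005 m is 0.0063, 0.0025 m is 0.0031.

```bash
python3 -m handwheel '0 -0.0008 0.0031 0 0 0 0 | 0 -0.0018 0.0063 0 0 0 0' >/dev/null; python3 ft.py;  python3 -m handwheel '0 -0.0013 0.003 0 0 0 0 | 0 -0.0028 0.0059 0 0 0 0' >/dev/null; python3 ft.py
```

```text
alpha 196.2 crank 4.50 r 50.1mm  resist(tan) 6.8  radial(+out) 2.7  Fz -2.9
alpha 202.4 crank 4.61 r 50.0mm  resist(tan) 7.3  radial(+out) 3.1  Fz -2.0
```

To row units: 0.0048 m is 0.006, 0.0026 m is 0.0033.

```bash
python3 -m handwheel '0 -0.001 0.0033 0 0 0 0 | 0 -0.0028 0.006 0 0 0 0' >/dev/null; python3 ft.py;  python3 -m handwheel '0 -0.0019 0.0026 0 0 0 0 | 0 -0.004 0.0053 0 0 0 0' >/dev/null; python3 ft.py
```

```text
alpha 208.5 crank 4.72 r 49.9mm  resist(tan) 6.7  radial(+out) 1.4  Fz -2.5
alpha 214.7 crank 4.83 r 49.8mm  resist(tan) 7.6  radial(+out) 2.8  Fz -2.7
```

```bash
python3 -m handwheel '0 -0.0019 0.0028 0 0 0 0 | 0 -0.0043 0.005 0 0 0 0' >/dev/null; python3 ft.py; python3 -m handwheel '0 0 0 0 0 0 0' >/dev/null; python3 ft.py
```

```text
alpha 220.4 crank 4.93 r 49.6mm  resist(tan) 10.1  radial(+out) 1.9  Fz -2.3
alpha 220.7 crank 4.93 r 49.7mm  resist(tan) 7.6  radial(+out) 1.8  Fz -3.0
```

The manual's scale: shifts go in shares of 0.8 m and turns go in shares of 90 degrees. Converting my numbers, -0.0013 m is -0.0016, 0.0012 m is 0.0015.

```bash
python3 -m handwheel '0 0 0 0 0 0 0' >/dev/null; python3 ft.py; python3 -m handwheel '0 -0.0016 0.0015 0 0 0 0' >/dev/null; python3 ft.py;python3 -m handwheel '0 -0.0016 0.0015 0 0 0 0' >/dev/null; python3 ft.py
```

```text
alpha 220.7 crank 4.93 r 49.7mm  resist(tan) 7.2  radial(+out) 1.5  Fz -2.2
alpha 222.2 crank 4.96 r 49.6mm  resist(tan) 9.8  radial(+out) 3.0  Fz -3.2
alpha 224.1 crank 4.99 r 49.6mm  resist(tan) 10.5  radial(+out) 2.8  Fz -3.7
```

The crank has stiffened clearly, from about 6.8 N to 10.3 N, which I take as about 25 N of clamp force. Now I'll hold, release and rise.

To row units: -0.1 m is -0.125, -0.06 m is -0.075.

```bash
python3 -m handwheel '0 0 0 0 0 0 0 | 0 0 0 0 0 0 0' >/dev/null; python3 ft.py; python3 -m handwheel '0.3 0 0 0 0 0 0 | 0.4 0 0 0 0 0 0 | 0.5 0 0 0 0 0 0 | 0.5 0 0 0 0 0 0 | 0.5 0 0 -0.0375 0 0 0 | 0.5 0 0 -0.075 0 0 0 | 0.5 0 0 -0.125 0 0 0 | 0.5 0 0 -0.125 0 0 0'; python3 look.py pics/end.png
```

```text
alpha 224.3 crank 4.99 r 49.6mm  resist(tan) 9.0  radial(+out) 2.7  Fz -3.6
time_s: 18.4
tcp_pos: [0.5149, -0.0283, 0.2274]
ee_rot: [[0.221, -0.975, 0.012], [-0.975, -0.221, 0.001], [0.002, -0.012, -1.0]]
wrist_force: [0.0, 0.5, 0.2]
gripper_width: 0.5
gripper_force: 0.0
side 121 [ 0.5157 -0.023   0.1372] [ 0.508 -0.032  0.106] [ 0.522 -0.019  0.159] axis [-0.031 -0.062  0.998]
scene 90 [ 0.5127 -0.0362  0.1353] [ 0.507 -0.039  0.114] [ 0.519 -0.033  0.157] axis [-0.005  0.     1.   ]
```

View pics/end.png

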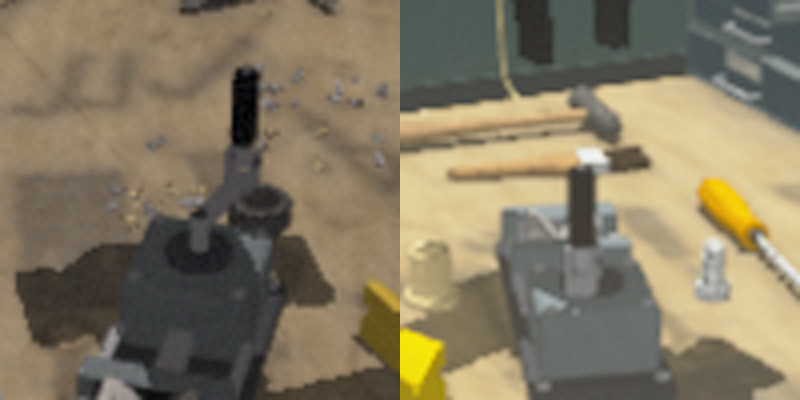

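The handle stands upright at crop (245,105) and (582,205), the crank is at ≈5.0 rad, the bystanders are unmoved and the gripper is clear. Handing in.

```bash
python3 -c "
from station import workorder
print(workorder.finish_job())"
```

```text
the job is handed in; nothing more can be done
None
```

The job is handed in after about 18 s of robot time: handle upright on its stop and crank at about 5.0 rad, with the V-block clamped at about 25 N judging from the crank force (not measured directly); no verdict came back.

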